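Pin the stop arm of a drilling jig

TASK

On the plywood drilling jig, swing the steel stop arm round by its black upright handle until the big hole in the arm lies over the hole in the jig's base. Then take the T-handled pin from the pin rack and push it down through both holes until its collar sits flat on the arm, and let go. Leave the round-knobbed pin in its place in the rack.

Things in the scene. Friction and masses are not known exactly. Their poses are not given: they have to be found in the camera images.
- jig: Drilling jig screwed to the bench: plywood base 200 x 170 mm, 36 mm high. Origin on the bench right under the arm's pivot, z up; own -x points roughly to the robot. It reaches from x = -155 to 45, y = -85 to 85 mm and has one upright through hole, 32 mm wide, at x = -100 mm, y = 0. The arm's pivot friction is light: 1 to 2 N at the handle turns it, and it stays where left.
- stop_arm (a joint): Flat steel arm, 64 mm wide, top face 50 mm above the bench, pivoted at the jig's origin. 100 mm from the pivot a 32 mm hole; at 190 mm an upright black handle, 28 mm thick, from 50 to 110 mm above the bench. Angle q (rad, -0.5 to 1.5, no stop at 0): in the jig's frame the arm points along (-cos q, sin q); q = 0 lines up the holes. At the start it is swung to the robot's left.
- tee_pin: Steel T-handled pin, about 0.28 kg, hanging upright in the pin rack by its collar. Origin at the centre of its lower tip, z up. Shaft 14 mm thick, 40 mm long; collar 56 mm wide from 40 to 48 mm; stem 18 mm thick; on top a cross bar 64 mm long (own x), 18 mm thick (own y), from 76 to 98 mm above the tip.
- knob_pin: Other steel pin, to be left hanging in the rack: same collar, shaft only 16 mm long, round knob 36 mm wide on top, 72 mm high in all. Origin at its lower tip, z up. The plywood rack is a 260 x 75 mm plate, its top 70 mm above the bench, with three holes 90 mm apart: the two pins hang in the outer ones, either way round, the middle one is empty.
Mind the look-alikes: they are no part of the job. What is shaped like the tee_pin but blue, pink or red is not meant.

How it is judged:
By the outcome, as a careful person would: the job done as asked, in the order asked, and still so for the second after the job is handed in, with the robot touching nothing.
It also fails if it takes over 51 s, if anything falls off the work surface, if the arm or the gripper's body presses on something with over 40 N, if the wrist force passes 120 N, or if a joint passes its speed limit or range.

ROBOT

A 7-joint arm with a two-finger parallel gripper is mounted at the origin on the work surface. World frame = base frame: x ahead of the robot, y to its left, z up, the work surface at z = 0. Lengths are in mm, angles in rad, forces in N, time in s.
With the tool pointing down it reaches from about 400 to 750 mm from the base axis. Payload 19.5 kg.
Tool frame: the origin (TCP) lies on the centre line of the jaws, within the pads' length; the fingertips stand 25 mm ahead of it and the grasp point (between the pads) lies 6 mm ahead of it; y points along the fingers, x is the direction in which the jaws open and shut, and the axes are right-handed (so a half turn about y gives the same grasp; the last joint's range is limited). The gripper opens to 85 mm and grips with 20 to 120 N. Pads are 22 mm wide; open, the fingers measure 114 mm over their backs; the gripper's body (76 mm by 85 mm) begins 54 mm behind the grasp point. The pads swing forward as they close: fully open they stand 13 mm farther back than shut.
Start: joints at [-1.371, 0.707, -0.028, 1.485, 0.022, 0.951, -0.075], TCP at [137.674, 558.251, 256.268] pointing down, gripper open.
Joint ranges: [-2.71, 2.71], [-0.32, 2.16], [-1.57, 1.52], [0, 2.45], [-1.46, 4.6], [0, 2.02], [-2.83, 2.83]. Speed limits (rad/s): [1.89, 1.89, 2.57, 2.57, 3.01, 3.01, 3.01].

INTERFACE

Orientations are given as a unit quaternion [w, x, y, z].
In Python, from station import r gives the robot as it stands.
- The arm moves only by the tool drive_tool, never from a script. Its argument "motion" is a list of rows, each an object with "delta_rot": the turn, a rotation vector about the tool's x, y, z in rad, a list of three; "travel": the shift along the tool's x, y, z in m, a list of three; "gripper": the finger opening in m, from 0 to 0.0854. In form: [{"delta_rot": [ax, ay, az], "travel": [x, y, z], "gripper": gripper}, ...]. A call has 1 to 8 rows; each row shifts and turns the commanded pose from where the row before left it, along the tool's axes as they then stand; what a row does not reach is not made up. A row lasts 1/8 s, in which the tool goes at most 62.5 mm and 10.7 degrees, less where a joint would pass 70% of its speed; a pose out of reach is approached as far as the arm can. A call is refused whole if a number of a shift passes 0.0625 or a number of a turn 0.188, either way. A call with a gripper value outside its range is refused whole. The fingers move at their own pace and stop on an object; "squeeze" is the grip in N (left out, the last holds). Time passes only in rows, so rows that do not move let the fingers close. It gives the time, the measured TCP pose, the force and the opening at its end, in the units of the state.
- r.observe(): the state, without advancing time (a new reading comes with each control period).
- r.read_camera(name): name is "scene" or "top" or "wrist"; returns the picture (420x560x3 uint8, red, green, blue); there is no depth.
- r.camera_info(name): a dict with "camera_matrix" (3x3 intrinsics, pixels), "R" (3x3) and "t" (3): a world point X has camera coordinates R X + t. Camera axes: x right, y down, z forward; pixel columns grow to the right and rows downward; lengths in mm; the calibration is good to about 2 mm. A picture is of the moment at which its call begins: read the wrist's pose just before it. camera_info takes no time and is no camera call; for the wrist camera it gives the pose at the moment of the call.
- r.hand_in(): hands the job in, once; it reports no verdict.
The state is a dict: "time": time; "joint_positions": joint angles; "joint_velocities": joint speeds; "tau": joint torques, N m; "tcp_pos": TCP position; "tool_rot": TCP orientation; "ft_force": force on the tool from outside, world axes, zero at the start; "torque": the same for the moment, N m; "grip_width": opening from 0.0 (shut) to 1.0 (fully open).
Only numpy, scipy, OpenCV 4.12 (cv2) and the standard library are available. Lean on these libraries where they do the work, as an engineer would, in place of code of your own. Each camera call takes 0.05 s, during which the arm holds its last target.

## Working session

There is one attempt and no reset: what is moved stays moved. The work goes in short steps, Python scripts to look and compute and a tool call to move; the robot and the scene stay as the last step left them, time stands still between calls to the robot, and variables do not carry over. Pictures are saved under pics/ and viewed, and the job is handed in when it is done.

Besides the shell and the picture viewer there is one more tool, called after "Call:" as name(argument=value, ...) on one line, values as JSON. drive_tool: Moves the arm, as the interface text tells. Its arguments: {"type":"object","properties":{"motion":{"type":"array","items":{"type":"object","properties":{"delta_rot":{"type":"array","items":{"type":"number"}},"travel":{"type":"array","items":{"type":"number"}},"gripper":{"type":"number"}}}},"squeeze":{"type":"number"}},"required":["motion"]}

```bash
ls; mkdir -p pics; python3 - <<'E'
from station import r
import cv2,numpy as np
print(r.observe())
for n in ["scene","top","wrist"]:
    im=r.read_camera(n); cv2.imwrite(f"pics/{n}0.png",cv2.cvtColor(im,cv2.COLOR_RGB2BGR))
    i=r.camera_info(n); print(n,i)
E
```

```text
pics
{'time': 0.0, 'joint_positions': array([-1.37070737,  0.70709186, -0.02760408,  1.48498876,  0.02201117,
        0.95093308, -0.07552788]), 'joint_velocities': array([-0.00152482, -0.00022069,  0.00046812,  0.0002462 ,  0.0004668 ,
        0.00215413, -0.00090629]), 'tau': array([-1.40905500e-03, -8.83216238e+01,  1.23406559e+00, -2.36185634e+01,
        1.68198568e-02,  6.16853416e-03, -1.10006664e-05]), 'tcp_pos': array([137.62913463, 558.03656934, 255.83638938]), 'tool_rot': array([-0.55639866,  0.55691617,  0.43574279, -0.43634061]), 'ft_force': array([1.08490272, 0.60938735, 0.1204562 ]), 'torque': array([-0.00875821, -0.02590237,  0.00256177]), 'grip_width': 0.9999486400405381}
scene {'camera_matrix': array([[528.18301062,   0.        , 282.09008213],
       [  0.        , 528.18301062, 209.08034963],
       [  0.        ,   0.        ,   1.        ]]), 'R': array([[-0.69161337,  0.72208403, -0.01629731],
       [ 0.59055201,  0.55235282, -0.58834912],
       [-0.41583564, -0.41653452, -0.80844277]]), 't': array([ 439.51353878, -174.45950384, 1451.0064582 ])}
top {'camera_matrix': array([[522.200205  ,   0.        , 275.12664443],
       [  0.        , 522.200205  , 222.67763673],
       [  0.        ,   0.        ,   1.        ]]), 'R': array([[-0.00619157, -0.99993015,  0.01006734],
       [-0.99074417,  0.00476887, -0.1356586 ],
       [ 0.13560112, -0.0108141 , -0.99070449]]), 't': array([-148.03011448,  500.99747197, 1116.43012573])}
wrist {'camera_matrix': array([[328.75346697,   0.        , 277.31784498],
       [  0.        , 328.75346697, 210.87697225],
       [  0.        ,   0.        ,   1.        ]]), 'R': array([[ 2.39422781e-01,  9.70915358e-01,  3.16623941e-04],
       [ 9.28167678e-01, -2.28977096e-01,  2.93384137e-01],
       [ 2.84923664e-01, -6.99489659e-02, -9.55994586e-01]]), 't': array([-575.2628155 ,  -38.63570965,  378.12954542])}
```

View pics/scene0.png

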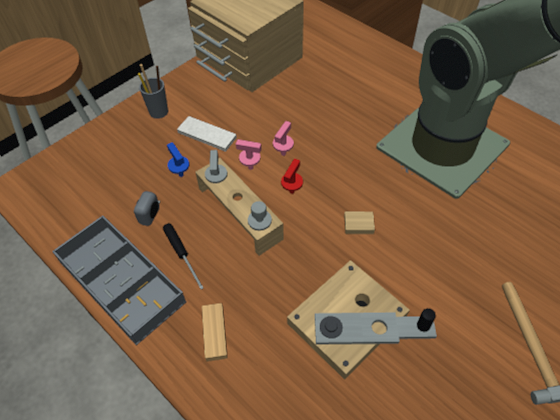

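View pics/top0.png

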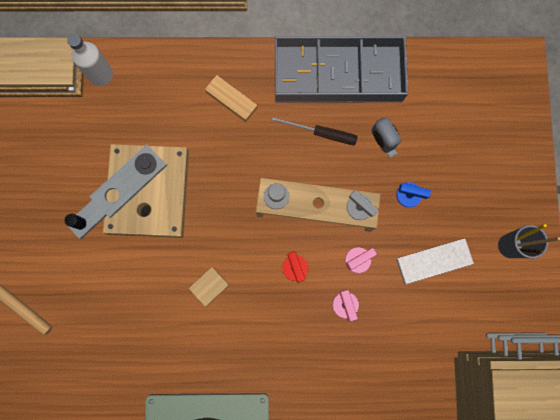

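View pics/wrist0.png

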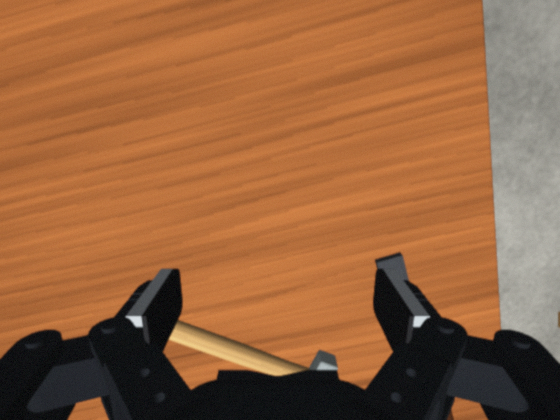

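```bash
cat > h.py <<'E'
import numpy as np,cv2
from station import r
def bp(info,px,z):
    K,R,t=info["camera_matrix"],info["R"],info["t"]
    d=R.T@np.linalg.inv(K)@np.array([px[0],px[1],1.]); c=-R.T@t
    return c+d*(z-c[2])/d[2]
def pj(info,X):
    p=info["camera_matrix"]@(info["R"]@np.array(X,float)+info["t"]); return p[:2]/p[2]
E
python3 - <<'E'
import cv2
a=cv2.imread("pics/top0.png");s=cv2.imread("pics/scene0.png")
cv2.imwrite("pics/c1.png",cv2.resize(a[135:245,60:200],None,fx=5,fy=5,interpolation=cv2.INTER_CUBIC))
cv2.imwrite("pics/c2.png",cv2.resize(a[165:265,250:400],None,fx=5,fy=5,interpolation=cv2.INTER_CUBIC))
cv2.imwrite("pics/c3.png",cv2.resize(s[130:260,180:310],None,fx=4.5,fy=4.5,interpolation=cv2.INTER_CUBIC))
E
```

```text
(no output)
```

View pics/c1.png

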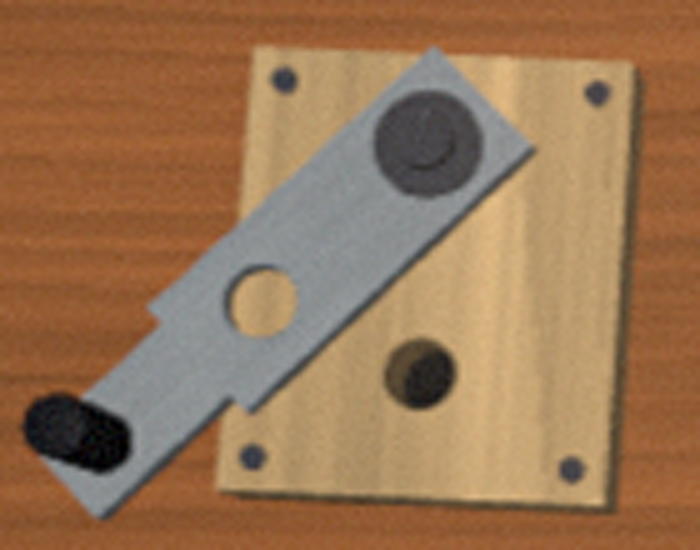

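View pics/c2.png

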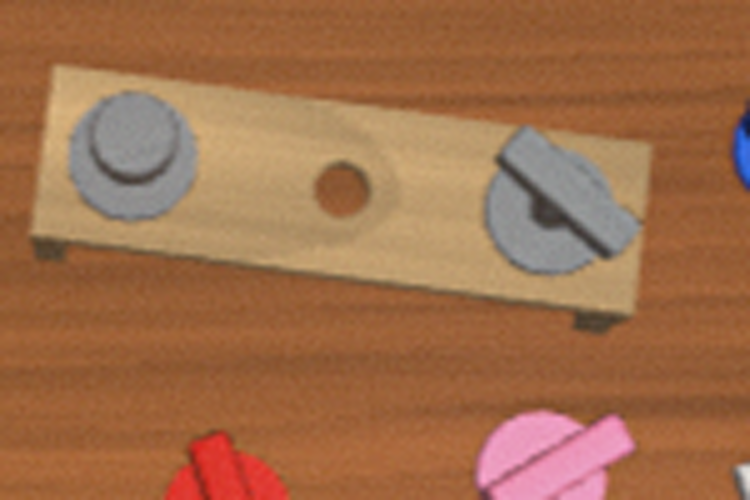

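View pics/c3.png

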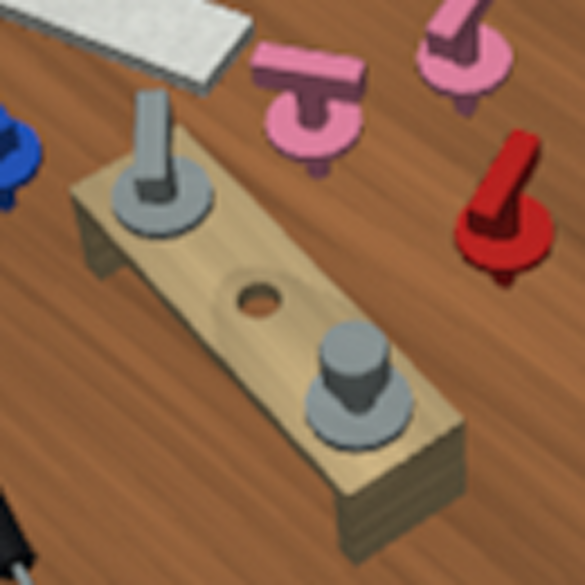

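```bash
python3 - <<'E'
from h import *
T=r.camera_info("top");S=r.camera_info("scene")
def c1(u,v,o,k=5): return ((u+.5)/k-.5+o[0],(v+.5)/k-.5+o[1])
o=(60,135)
C=[bp(T,c1(*p,o),36) for p in [(255,46),(635,63),(610,510),(218,490)]]
for c in C: print("corner",c)
print([np.linalg.norm(C[i]-C[(i+1)%4]) for i in range(4)])
bh=bp(T,c1(420,373,o),36); ah=bp(T,c1(261,301,o),50);ht=bp(T,c1(56,424,o),110);hb=bp(T,c1(98,444,o),50)
print("basehole",bh,"armhole",ah,"handle",ht,hb)
# jig pose from corners
W=np.array([(C[0]),(C[1]),(C[2]),(C[3])])[:,:2]
J=np.array([[45,85],[45,-85],[-155,-85],[-155,85]],float)
Wm,Jm=W.mean(0),J.mean(0);A=(J-Jm).T@(W-Wm);th=np.arctan2(A[0,1]-A[1,0],A[0,0]+A[1,1])
R=np.array([[np.cos(th),-np.sin(th)],[np.sin(th),np.cos(th)]]);p=Wm-R@Jm
print("jig",p,th,"res",(R@J.T).T+p-W,"hole",R@[-100,0]+p)
for nm,x in (("ah",ah),("ht",ht),("hb",hb)):
    d=R.T@(x[:2]-p);print(nm,np.hypot(*d),np.arctan2(d[1],-d[0]))
o=(250,165)
print("tee collar",bp(T,c1(549,210,o),78),"knob collar",bp(T,c1(132,155,o),78),"mid",bp(T,c1(342,189,o),70))
B=[bp(T,c1(*q,o),128) for q in [(530,125),(642,225),(608,258),(497,158)]]
B=np.array(B);print("bar",B.mean(0),[np.linalg.norm(B[i]-B[(i+1)%4]) for i in range(4)]); d=B[1]-B[0]+B[2]-B[3];print("yaw",np.arctan2(d[1],d[0]))
o=(180,130)
print("scene tee collar",bp(S,c1(162,195,o,4.5),78),"knob",bp(S,c1(359,398,o,4.5),78), "mid",bp(S,c1(259,299,o,4.5),70))
# wrist in tool frame
from scipy.spatial.transform import Rotation as Ro
s=r.observe();q=s["tool_rot"];print(Ro.from_quat([*q[1:],q[0]]).as_matrix())
w=r.camera_info("wrist");M=Ro.from_quat([*q[1:],q[0]]).as_matrix();print("cam in tool",M.T@(-w["R"].T@w["t"]-s["tcp_pos"]));print(w["R"]@M)
E
```

```text
corner [680.2721848  216.96998204  36.        ]
corner [671.861719    46.75271128  36.        ]
corner [470.22651016  54.30573626  36.        ]
corner [479.90682695 225.82367144  36.        ]
[np.float64(170.42492540423598), np.float64(201.77662310864122), np.float64(171.7908921369347), np.float64(200.5608746536956)]
basehole [531.41027235 139.03516427  36.        ] armhole [561.29179861 205.81025724  50.        ] handle [498.70582089 269.52460243 110.        ] [498.57040656 273.95268293  50.        ]
jig [630.50896705 133.4412394 ] -0.04586673218672425 res [[-0.91323858 -0.68141597]
 [-0.2973836  -0.2853572 ]
 [ 1.54816408  1.33174818]
 [-0.3375419  -0.36497501]] hole [530.61413646 138.02630458]
ah 100.14135584358584 0.7617887502199204
ht 189.44854454574613 0.7555077963889373
hb 192.74659401603722 0.770986946893994
tee collar [ 528.03631634 -330.36937276   78.        ] knob collar [ 552.65871    -152.54337446   78.        ] mid [ 538.93055055 -242.86152492   70.        ]
bar [ 527.31950324 -330.05999325  128.        ] [np.float64(60.98273407431689), np.float64(19.673761270454815), np.float64(60.574329530241116), np.float64(19.470201440206445)]
yaw -2.3239462044863974
scene tee collar [ 528.70243742 -327.93653527   78.        ] knob [ 550.68038672 -152.22793277   78.        ] mid [ 537.99377586 -241.54745617   70.        ]
[[ 2.39471314e-01 -1.86842777e-04 -9.70903422e-01]
 [ 9.70903062e-01 -8.36062706e-04  2.39471386e-01]
 [-8.56479642e-04 -9.99999633e-01 -1.88068101e-05]]
cam in tool [   0.2391214  -117.05224834   74.01360011]
[[ 9.99999311e-01 -1.17310436e-03  5.00425982e-05]
 [-2.96308421e-04 -2.93366011e-01 -9.56000155e-01]
 [ 1.13616875e-03  9.55999481e-01 -2.93366157e-01]]
```

The grey T-handled pin in the rack (top px 362,205) is the one wanted. The look-alikes are blue (410,193), pink (359,260), pink (345,305) and red (295,267). The other rack pin, at (276,195), is the knob pin. The crop confirms the grey pin with a cross bar on its collar. Jig residuals are under 2 mm, and the arm radii agree at 100.1 and 189.4 mm, so q is about 0.76.

```bash
cat >> h.py <<'E'
def pose():
    from scipy.spatial.transform import Rotation as Ro
    s=r.observe();q=s["tool_rot"];M=Ro.from_quat([*q[1:],q[0]]).as_matrix()
    return s,s["tcp_pos"],np.arctan2(M[1,0],M[0,0]),M
def plan(p,a,tp,ta,n,hold=None):
    """straight rows; prints tool-frame rows (turn about y, travel x,y,z in mm)"""
    p=np.array(p,float);tp=np.array(tp,float);p0=p.copy();a0=a
    for i in range(1,n+1):
        g=p0+(tp-p0)*i/n-p; ga=a0+(ta-a0)*i/n
        x=np.array([np.cos(a),np.sin(a),0]);z=np.array([-np.sin(a),np.cos(a),0]);y=np.array([0,0,-1.])
        t=np.round([g@x,g@y,g@z]); dr=np.round(-(ga-a),3)
        print("ry",dr,"t",t); p=p+t[0]*x+t[1]*y+t[2]*z; a=a-dr
    print("end",p,a)
E
python3 - <<'E'
from h import *
s,p,a,M=pose()
plan(p,a,[499,270.3,175],.763,10)
E
```

```text
ry 0.057 t [-19.   8. -42.]
ry 0.056 t [-17.   8. -43.]
ry 0.057 t [-15.   8. -44.]
ry 0.056 t [-11.   8. -45.]
ry 0.057 t [-10.   8. -45.]
ry 0.057 t [ -7.   9. -45.]
ry 0.056 t [ -4.   8. -46.]
ry 0.057 t [ -1.   8. -47.]
ry 0.056 t [  1.   8. -46.]
ry 0.057 t [  3.   8. -46.]
end [498.9779752  270.11801988 174.95643581] 0.7629749521591948
```

Call:
drive_tool(motion=[{"delta_rot":[0,0.057,0],"travel":[-0.019,0.008,-0.042],"gripper":0.0854},{"delta_rot":[0,0.056,0],"travel":[-0.017,0.008,-0.043],"gripper":0.0854},{"delta_rot":[0,0.057,0],"travel":[-0.015,0.008,-0.044],"gripper":0.0854},{"delta_rot":[0,0.056,0],"travel":[-0.011,0.008,-0.045],"gripper":0.0854},{"delta_rot":[0,0.057,0],"travel":[-0.01,0.008,-0.045],"gripper":0.0854},{"delta_rot":[0,0.057,0],"travel":[-0.007,0.009,-0.045],"gripper":0.0854},{"delta_rot":[0,0.056,0],"travel":[-0.004,0.008,-0.046],"gripper":0.0854},{"delta_rot":[0,0.057,0],"travel":[-0.001,0.008,-0.047],"gripper":0.0854}])

```text
time: 1.15
tcp_pos: [428.3, 327.2, 190.9]
tool_rot: [-0.641, 0.641, 0.299, -0.299]
ft_force: [-0.1, 0.2, 0.3]
grip_width: 1.001
```

Call:
drive_tool(motion=[{"delta_rot":[0,0.056,0],"travel":[0.001,0.008,-0.046],"gripper":0.0854},{"delta_rot":[0,0.057,0],"travel":[0.003,0.008,-0.046],"gripper":0.0854},{"delta_rot":[0,0,0],"travel":[0,0,0],"gripper":0.0854},{"delta_rot":[0,0,0],"travel":[0,0,0],"gripper":0.0854}])

```text
time: 1.65
tcp_pos: [498.6, 270.6, 175.1]
tool_rot: [0.656, -0.656, -0.263, 0.264]
ft_force: [-0.1, 1.1, -0.8]
grip_width: 0.996
```

```bash
python3 - <<'E'
from h import *
s,p,a,M=pose();print(s["time"],p,a,s["ft_force"],s["joint_positions"])
i=r.camera_info("wrist");im=r.read_camera("wrist");cv2.imwrite("pics/w1.png",cv2.cvtColor(im,cv2.COLOR_RGB2BGR))
print("handle top",pj(i,[499.1,270.7,110]),"armhole",pj(i,[561.3,205.8,50]))
E
```

```text
1.65 [498.61233201 270.61862209 175.12953143] 0.7634951258066932 [-0.06845376  1.13840758 -0.76511614] [-0.57157039  0.80126402  0.03560596  1.61466657 -0.03913716  0.72689829
  0.24596994]
handle top [276.70667757 240.99180045] armhole [276.90435338 312.42729876]
```

View pics/w1.png

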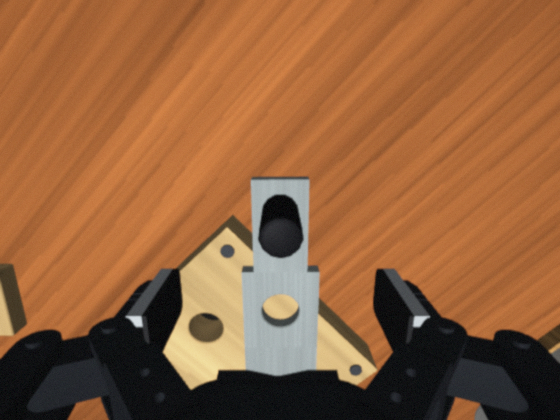

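The wrist view shows the handle top at (281,237), predicted (277,241), centred between the jaws. Next I go down and grip it.

Call:
drive_tool(motion=[{"delta_rot":[0,0,0],"travel":[0.001,0.028,0],"gripper":0.0854},{"delta_rot":[0,0,0],"travel":[0,0.028,0],"gripper":0.0854},{"delta_rot":[0,0,0],"travel":[0,0.026,0],"gripper":0.0854},{"delta_rot":[0,0,0],"travel":[0,0,0],"gripper":0.04},{"delta_rot":[0,0,0],"travel":[0,0,0],"gripper":0.03},{"delta_rot":[0,0,0],"travel":[0,0,0],"gripper":0.022},{"delta_rot":[0,0,0],"travel":[0,0,0],"gripper":0.022},{"delta_rot":[0,0,0],"travel":[0,0,0],"gripper":0.022}], squeeze=20)

```text
time: 2.7
tcp_pos: [500.0, 271.3, 94.3]
tool_rot: [0.656, -0.656, -0.264, 0.263]
ft_force: [-1.5, 0.6, 9.7]
grip_width: 0.323
```

```bash
python3 - <<'E'
from h import *
s,p,a,M=pose();print(s["time"],p,a,s["ft_force"],s["grip_width"])
# arc about pivot
pv=np.array([630.5,133.4]);th=-.0459
d=p[:2]-pv;print(np.hypot(*d)); ang=np.arctan2(d[1],d[0]);q0=np.pi-(ang-th);print("q",q0)
R=np.hypot(*d);n=10;pp=p[:2].copy();aa=a
for i in range(1,n+1):
    q=q0*(1-i/n);an=np.pi-q+th;g=pv+R*np.array([np.cos(an),np.sin(an)])-pp
    x=np.array([np.cos(aa),np.sin(aa)]);z=np.array([-np.sin(aa),np.cos(aa)])
    t=np.round([g@x,g@z],1);dr=-round(q0/n,3);print(dr,t);pp=pp+t[0]*x+t[1]*z;aa-=dr
print(pp,aa)
E
```

```text
2.7 [500.04175647 271.3340687   94.3445667 ] 0.7631231369156671 [-1.54629541  0.56930476  9.66650706] 0.32282406595096647
189.85563097731048
q 0.7673450589990489
-0.077 [-14.6  -0.5]
-0.077 [-14.5  -0.5]
-0.077 [-14.6  -0.4]
-0.077 [-14.5  -0.5]
-0.077 [-14.6  -0.5]
-0.077 [-14.5  -0.4]
-0.077 [-14.6  -0.5]
-0.077 [-14.6  -0.4]
-0.077 [-14.5  -0.5]
-0.077 [-14.6  -0.4]
[440.83333499 142.07769353] 1.5331231369156668
```

Call:
drive_tool(motion=[{"delta_rot":[0,-0.037,0],"travel":[-0.007,0,0],"gripper":0.022},{"delta_rot":[0,-0.077,0],"travel":[-0.0145,0,-0.0005],"gripper":0.022},{"delta_rot":[0,-0.077,0],"travel":[-0.0145,0,-0.0005],"gripper":0.022},{"delta_rot":[0,-0.077,0],"travel":[-0.0145,0,-0.0005],"gripper":0.022},{"delta_rot":[0,-0.077,0],"travel":[-0.0145,0,-0.0005],"gripper":0.022},{"delta_rot":[0,-0.077,0],"travel":[-0.0145,0,-0.0005],"gripper":0.022},{"delta_rot":[0,0,0],"travel":[0,0,0],"gripper":0.022}])

```text
time: 3.58
tcp_pos: [456.0, 205.1, 94.3]
tool_rot: [-0.586, 0.587, 0.396, -0.394]
ft_force: [5.6, -2.1, 5.7]
grip_width: 0.318
```

```bash
cat > arc.py <<'E'
from h import *
import sys
n=int(sys.argv[1])
s,p,a,M=pose();print(s["time"],p,a,s["ft_force"],s["grip_width"])
pv=np.array([630.5,133.4]);th=-.0459
d=p[:2]-pv;print(np.hypot(*d)); ang=np.arctan2(d[1],d[0]);q0=(np.pi-(ang-th)+np.pi)%(2*np.pi)-np.pi;print("q",q0)
R=np.hypot(*d);pp=p[:2].copy();aa=a
for i in range(1,n+1):
    q=q0*(1-i/n);an=np.pi-q+th;g=pv+190*np.array([np.cos(an),np.sin(an)])-pp
    x=np.array([np.cos(aa),np.sin(aa)]);z=np.array([-np.sin(aa),np.cos(aa)])
    t=np.round([g@x,g@z],1);dr=-round(q0/n,3);print(dr,t);pp=pp+t[0]*x+t[1]*z;aa-=dr
print(pp,aa)
E
python3 arc.py 5
```

```text
3.575 [455.96188117 205.0673187   94.32624451] 1.1850787796792017 [ 5.62158738 -2.1136302   5.724059  ] 0.3183698759053267
188.67898530014614
q 0.3437204218764429
-0.069 [-13.    0.9]
-0.069 [-13.1  -0.4]
-0.069 [-13.   -0.4]
-0.069 [-13.1  -0.3]
-0.069 [-13.1  -0.4]
[440.66715315 142.07706838] 1.5300787796792015
```

Call:
drive_tool(motion=[{"delta_rot":[0,-0.069,0],"travel":[-0.013,0,0.001],"gripper":0.022},{"delta_rot":[0,-0.069,0],"travel":[-0.013,0,-0.0005],"gripper":0.022},{"delta_rot":[0,-0.069,0],"travel":[-0.013,0,-0.0005],"gripper":0.022},{"delta_rot":[0,-0.069,0],"travel":[-0.013,0,-0.0005],"gripper":0.022},{"delta_rot":[0,-0.069,0],"travel":[-0.013,0,-0.0005],"gripper":0.022},{"delta_rot":[0,0,0],"travel":[0,0,0],"gripper":0.022},{"delta_rot":[0,0,0],"travel":[0,0,0],"gripper":0.022}])

```text
time: 4.45
tcp_pos: [442.9, 143.3, 94.4]
tool_rot: [-0.509, 0.511, 0.491, -0.487]
ft_force: [14.7, -1.9, 3.1]
grip_width: 0.322
```

```bash
python3 arc.py 1; python3 - <<'E'
from h import *
for n in ["top","scene"]:
    im=r.read_camera(n); cv2.imwrite(f"pics/{n}1.png",cv2.cvtColor(im,cv2.COLOR_RGB2BGR))
a=cv2.imread("pics/scene1.png");cv2.imwrite("pics/s1.png",cv2.resize(a[220:380,260:460],None,fx=3.5,fy=3.5,interpolation=cv2.INTER_CUBIC))
E
```

```text
4.45 [442.90144146 143.31476088  94.37397818] 1.5286799741598056 [14.74335823 -1.85725402  3.11427445] 0.32169111994440613
187.8603780741404
q 0.006901817976887159
-0.007 [-1.3  2.1]
[440.74856859 142.10433186] 1.5356799741598055
```

View pics/top1.png

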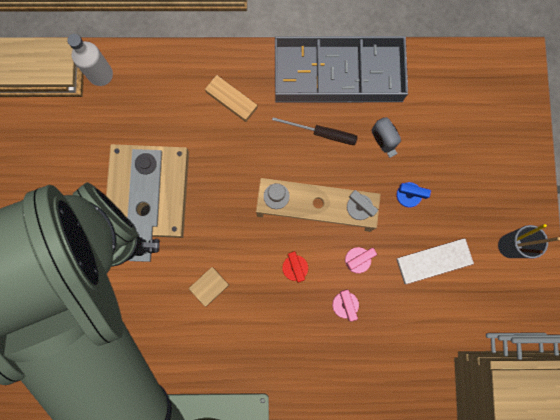

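View pics/s1.png

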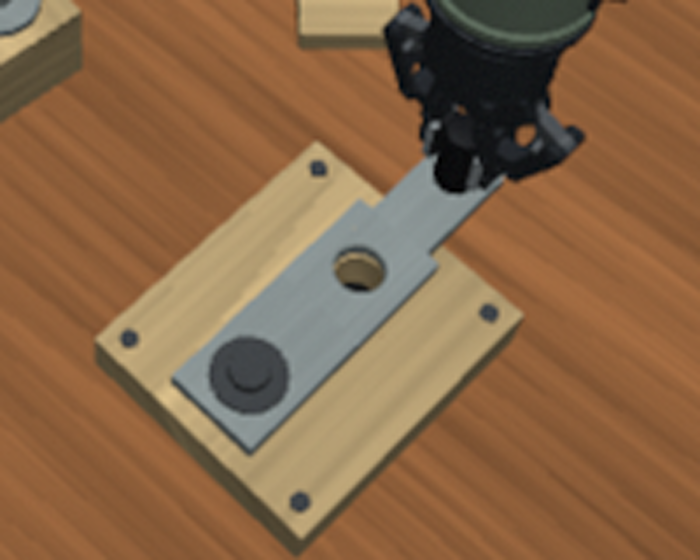

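```bash
python3 - <<'E'
from h import *
a=cv2.imread("pics/top1.png");cv2.imwrite("pics/t1.png",cv2.resize(a[140:265,100:195],None,fx=6,fy=4.7*6/4.7,interpolation=cv2.INTER_CUBIC)[:590])
E
```

```text
(no output)
```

View pics/t1.png

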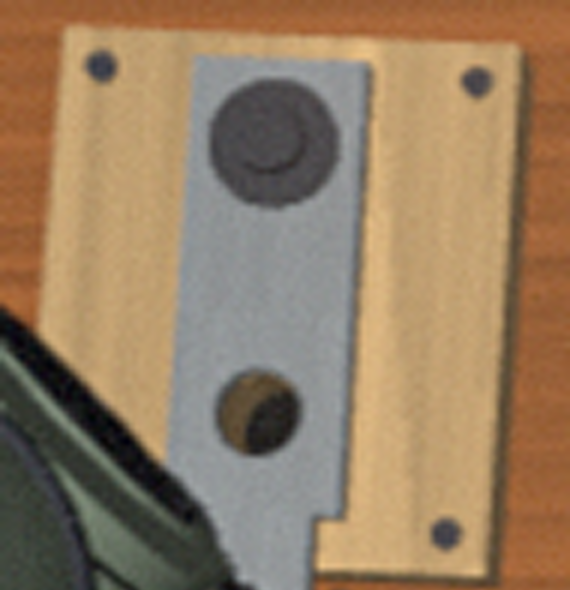

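Call:
drive_tool(motion=[{"delta_rot":[0,0,0],"travel":[0,0,-0.002],"gripper":0.022},{"delta_rot":[0,0,0],"travel":[0,0,0],"gripper":0.05},{"delta_rot":[0,0,0],"travel":[0,0,0],"gripper":0.06},{"delta_rot":[0,0,0],"travel":[0,0,0],"gripper":0.06},{"delta_rot":[0,0,0],"travel":[0,-0.03,0],"gripper":0.06},{"delta_rot":[0,0,0],"travel":[0,-0.04,0],"gripper":0.0854},{"delta_rot":[0,0,0],"travel":[0,-0.04,0],"gripper":0.0854}])

```text
time: 5.42
tcp_pos: [441.9, 143.0, 204.6]
tool_rot: [0.51, -0.51, -0.49, 0.49]
ft_force: [-0.0, 0.3, 0.1]
grip_width: 0.998
```

```bash
python3 - <<'E'
from h import *
s,p,a,M=pose();print(s["time"],p,a,s["ft_force"])
print(bp(r.camera_info("top"),(142.58,208.25),50))
plan(p,a,[528,-329.5,220],-.753,14)
E
```

```text
5.425 [441.94903493 142.99721104 204.55745282] 1.5300767546369132 [-0.02119051  0.25986225  0.09759728]
[531.21475272 137.90196856  50.        ]
ry 0.163 t [-33.  -1.  -8.]
ry 0.163 t [-32.  -1. -12.]
ry 0.163 t [-30.  -1. -18.]
ry 0.163 t [-26.  -1. -23.]
ry 0.163 t [-22.  -2. -26.]
ry 0.163 t [-17.  -1. -29.]
ry 0.164 t [-13.  -1. -32.]
ry 0.163 t [ -7.  -1. -34.]
ry 0.163 t [ -1.  -1. -34.]
ry 0.163 t [  4.  -1. -34.]
ry 0.163 t [  9.  -1. -33.]
ry 0.163 t [ 15.  -1. -31.]
ry 0.163 t [ 20.  -1. -28.]
ry 0.163 t [ 24.  -1. -25.]
end [ 528.25521163 -329.87012488  219.55745282] -0.7529232453630872
```

Call:
drive_tool(motion=[{"delta_rot":[0,0.163,0],"travel":[-0.033,-0.001,-0.008],"gripper":0.0854},{"delta_rot":[0,0.163,0],"travel":[-0.032,-0.001,-0.012],"gripper":0.0854},{"delta_rot":[0,0.163,0],"travel":[-0.03,-0.001,-0.018],"gripper":0.0854},{"delta_rot":[0,0.163,0],"travel":[-0.026,-0.001,-0.023],"gripper":0.0854},{"delta_rot":[0,0.163,0],"travel":[-0.022,-0.002,-0.026],"gripper":0.0854},{"delta_rot":[0,0.163,0],"travel":[-0.017,-0.001,-0.029],"gripper":0.0854},{"delta_rot":[0,0.164,0],"travel":[-0.013,-0.001,-0.032],"gripper":0.0854},{"delta_rot":[0,0.163,0],"travel":[-0.007,-0.001,-0.034],"gripper":0.0854}])

```text
time: 6.42
tcp_pos: [491.1, -128.4, 212.4]
tool_rot: [0.703, -0.703, -0.077, 0.078]
ft_force: [-0.3, -0.3, -1.1]
grip_width: 1.0
```

Call:
drive_tool(motion=[{"delta_rot":[0,0.163,0],"travel":[-0.001,-0.001,-0.034],"gripper":0.0854},{"delta_rot":[0,0.163,0],"travel":[0.004,-0.001,-0.034],"gripper":0.0854},{"delta_rot":[0,0.163,0],"travel":[0.009,-0.001,-0.033],"gripper":0.0854},{"delta_rot":[0,0.163,0],"travel":[0.015,-0.001,-0.031],"gripper":0.0854},{"delta_rot":[0,0.163,0],"travel":[0.02,-0.001,-0.028],"gripper":0.0854},{"delta_rot":[0,0.163,0],"travel":[0.024,-0.001,-0.025],"gripper":0.0854},{"delta_rot":[0,0,0],"travel":[0,0,0],"gripper":0.0854},{"delta_rot":[0,0,0],"travel":[0,0,0],"gripper":0.0854}])

```text
time: 7.42
tcp_pos: [528.4, -329.2, 218.1]
tool_rot: [0.658, -0.658, 0.26, -0.259]
ft_force: [0.0, 0.2, 0.3]
grip_width: 1.003
```

```bash
python3 - <<'E'
from h import *
s,p,a,M=pose();print(s["time"],p,a,s["ft_force"],s["joint_positions"])
i=r.camera_info("wrist");im=r.read_camera("wrist");cv2.imwrite("pics/w2.png",cv2.cvtColor(im,cv2.COLOR_RGB2BGR))
c=np.array([527.7,-329.7,128]);u=np.array([np.cos(.8176),np.sin(.8176),0])
print("bar ends",pj(i,c+32*u),pj(i,c-32*u),"collar",pj(i,[527.7,-329.7,78]))
im=r.read_camera("top");cv2.imwrite("pics/top2.png",cv2.cvtColor(im,cv2.COLOR_RGB2BGR))
a=cv2.imread("pics/top2.png");cv2.imwrite("pics/t2.png",cv2.resize(a[140:265,100:195],None,fx=4.7,fy=4.7,interpolation=cv2.INTER_CUBIC))
E
```

```text
7.425 [ 528.4131242  -329.15442579  218.13202492] -0.7514784896015259 [0.02233467 0.19661405 0.28001182] [ 0.3619519   0.84927557  0.32370576  1.35245495 -0.29072004  0.9869015
 -0.00781934]
bar ends [276.503785   182.54740111] [276.40531973 272.44400621] collar [276.66467725 208.21856968]
```

View pics/w2.png

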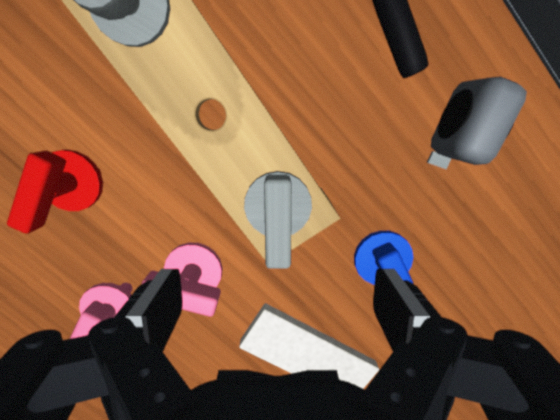

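View pics/t2.png

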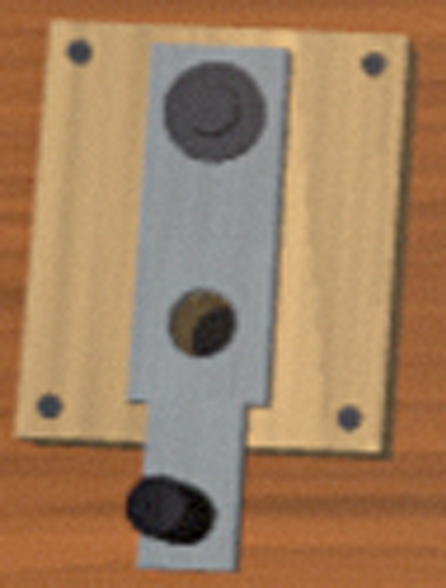

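The bar is at cols 264–291, rows 176–268, against predicted rows 182–272, so it sits about 3 mm along tool +z. The arm stayed aligned. Next I go down and grasp.

Call:
drive_tool(motion=[{"delta_rot":[0,0,0],"travel":[0,0.03,0.003],"gripper":0.0854},{"delta_rot":[0,0,0],"travel":[0,0.03,0],"gripper":0.0854},{"delta_rot":[0,0,0],"travel":[0,0.025,0],"gripper":0.06},{"delta_rot":[0,0,0],"travel":[0,0.011,0],"gripper":0.04},{"delta_rot":[0,0,0],"travel":[0,0,0],"gripper":0.03},{"delta_rot":[0,0,0],"travel":[0,0,0],"gripper":0.024},{"delta_rot":[0,0,0],"travel":[0,0,0],"gripper":0.012},{"delta_rot":[0,0,0],"travel":[0,0,0],"gripper":0.012}], squeeze=50)

```text
time: 8.52
tcp_pos: [530.9, -327.7, 123.3]
tool_rot: [-0.658, 0.658, -0.259, 0.26]
ft_force: [-0.7, 1.7, 7.9]
grip_width: 0.202
```

Call:
drive_tool(motion=[{"delta_rot":[0,0,0],"travel":[0,0,0],"gripper":0.012},{"delta_rot":[0,0,0],"travel":[0,0,0],"gripper":0.012}])

```text
time: 8.78
tcp_pos: [530.8, -327.7, 123.3]
tool_rot: [-0.658, 0.658, -0.259, 0.26]
ft_force: [-1.5, 1.4, 7.9]
grip_width: 0.205
```

Call:
drive_tool(motion=[{"delta_rot":[0,0,0],"travel":[0,-0.01,0],"gripper":0.012},{"delta_rot":[0,0,0],"travel":[0,-0.02,0],"gripper":0.012},{"delta_rot":[0,0,0],"travel":[0,-0.025,0],"gripper":0.012},{"delta_rot":[0,0,0],"travel":[0,-0.03,0],"gripper":0.012},{"delta_rot":[0,0,0],"travel":[0,-0.03,0],"gripper":0.012},{"delta_rot":[0,0,0],"travel":[0,-0.015,0],"gripper":0.012},{"delta_rot":[0,0,0],"travel":[0,0,0],"gripper":0.012}])

```text
time: 9.65
tcp_pos: [530.6, -327.7, 252.9]
tool_rot: [-0.658, 0.658, -0.26, 0.26]
ft_force: [-0.1, 0.2, -4.1]
grip_width: 0.207
```

```bash
python3 - <<'E'
from h import *
s,p,a,M=pose();print(s["time"],p,a,s["ft_force"],s["grip_width"])
i=r.camera_info("wrist")
for n in ["wrist","scene"]:
    im=r.read_camera(n);cv2.imwrite(f"pics/{n}3.png",cv2.cvtColor(im,cv2.COLOR_RGB2BGR))
a_=cv2.imread("pics/scene3.png");cv2.imwrite("pics/s3.png",cv2.resize(a_[60:220,140:320],None,fx=3.7,fy=3.7,interpolation=cv2.INTER_CUBIC))
plan(p,a,[531,138,p[2]],-.753+.8,14)
E
```

```text
9.65 [ 530.59819705 -327.6636409   252.86888946] -0.753014346726904 [-0.14393959  0.23734947 -4.09288453] 0.20709072719217098
ry -0.057 t [-23.   0.  24.]
ry -0.057 t [-21.   0.  26.]
ry -0.057 t [-20.   0.  27.]
ry -0.058 t [-18.   0.  27.]
ry -0.057 t [-17.   0.  29.]
ry -0.057 t [-15.   0.  30.]
ry -0.057 t [-13.   0.  30.]
ry -0.057 t [-11.   0.  32.]
ry -0.057 t [-10.   0.  31.]
ry -0.057 t [-8.  0. 33.]
ry -0.058 t [-6.  0. 32.]
ry -0.057 t [-4.  0. 33.]
ry -0.057 t [-2.  0. 34.]
ry -0.057 t [-0.  0. 33.]
end [531.45472087 138.10306097 252.86888946] 0.04698565327309613
```

View pics/wrist3.png

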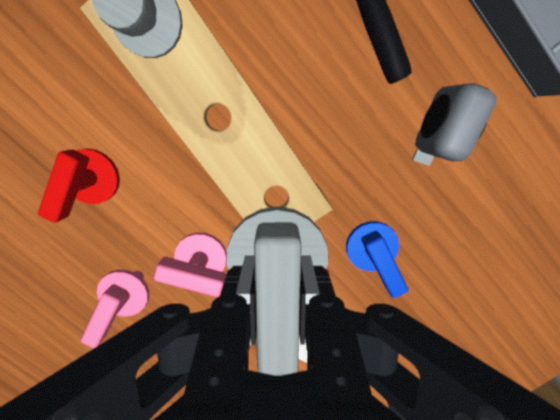

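View pics/s3.png

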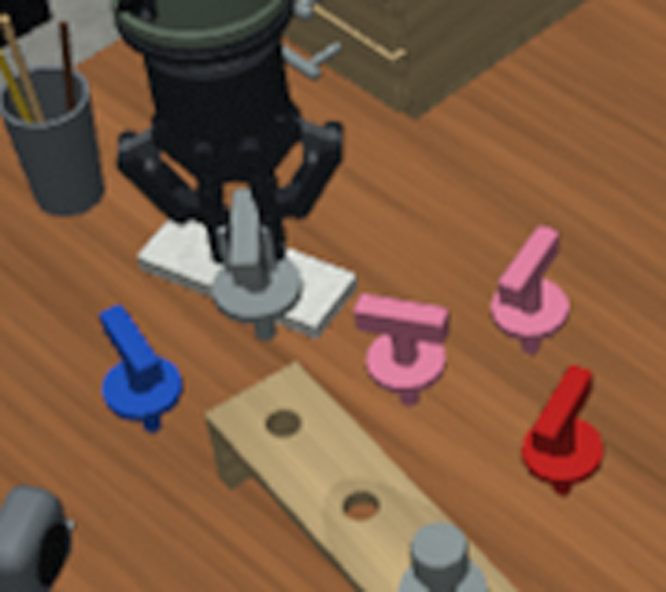

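```bash
python3 - <<'E'
from h import *
s,p,a,M=pose();i=r.camera_info("wrist")
for dz in (-4,-2,0,2,4):
    c=p+M@np.array([0,45.3,dz]);c2=p+M@np.array([0,53.3,dz])
    P=np.array([pj(i,c+28*(np.cos(t)*M[:,0]+np.sin(t)*M[:,2])) for t in np.linspace(0,6.28,100)])
    b=[pj(i,p+M@np.array([0,-4.7,dz+k])) for k in (32,-32)]
    print(dz,"collar top row",P[:,1].min(),"cols",P[:,0].min(),P[:,0].max(),"bar rows",b)
g=cv2.imread("pics/wrist3.png");cv2.imwrite("pics/w3c.png",cv2.resize(g[190:400,200:360],None,fx=2.8,fy=2.8,interpolation=cv2.INTER_CUBIC))
E
```

```text
-4 collar top row 214.0969033926639 cols 224.7541384624187 328.0427491069467 bar rows [array([275.92129761, 244.60827863]), array([276.10987082, 383.91307848])]
-2 collar top row 210.40114379087828 cols 224.58119028455417 328.20979633071306 bar rows [array([275.91446337, 239.55961875]), array([276.10474358, 380.12542961])]
0 collar top row 206.67984942757406 cols 224.4071005951914 328.377947764056 bar rows [array([275.90756265, 234.46184449]), array([276.09957318, 376.30589654])]
2 collar top row 202.93275474800396 cols 224.23185805541686 328.5472143917916 bar rows [array([275.90059447, 229.31423565]), array([276.09435908, 372.45407497])]
4 collar top row 199.15959050234585 cols 224.05545117564108 328.7176073449242 bar rows [array([275.89355783, 224.1160579 ]), array([276.0891007 , 368.56955375])]
```

View pics/w3c.png

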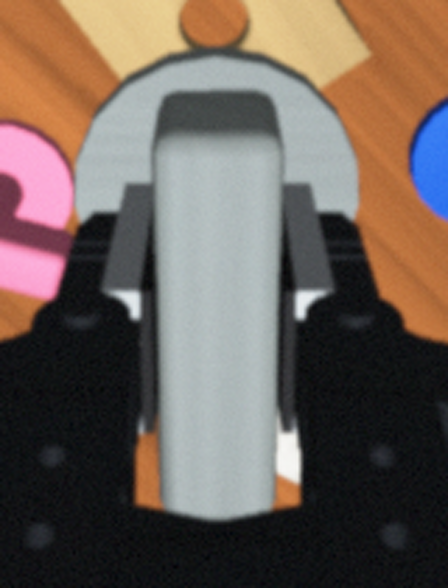

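The pin hangs upright and is centred, about 1.5 mm off along tool z. The coloured tees are untouched and the knob pin is still in the rack. Next I carry it over.

Call:
drive_tool(motion=[{"delta_rot":[0,-0.057,0],"travel":[-0.023,0,0.024],"gripper":0.012},{"delta_rot":[0,-0.057,0],"travel":[-0.021,0,0.026],"gripper":0.012},{"delta_rot":[0,-0.057,0],"travel":[-0.02,0,0.027],"gripper":0.012},{"delta_rot":[0,-0.058,0],"travel":[-0.018,0,0.027],"gripper":0.012},{"delta_rot":[0,-0.057,0],"travel":[-0.017,0,0.029],"gripper":0.012},{"delta_rot":[0,-0.057,0],"travel":[-0.015,0,0.03],"gripper":0.012},{"delta_rot":[0,-0.057,0],"travel":[-0.013,0,0.03],"gripper":0.012},{"delta_rot":[0,-0.057,0],"travel":[-0.011,0,0.032],"gripper":0.012}])

```text
time: 10.75
tcp_pos: [530.8, -60.1, 251.4]
tool_rot: [-0.699, 0.7, -0.104, 0.103]
ft_force: [0.4, 0.4, -2.7]
grip_width: 0.203
```

Call:
drive_tool(motion=[{"delta_rot":[0,-0.057,0],"travel":[-0.01,0,0.031],"gripper":0.012},{"delta_rot":[0,-0.057,0],"travel":[-0.008,0,0.033],"gripper":0.012},{"delta_rot":[0,-0.058,0],"travel":[-0.006,0,0.032],"gripper":0.012},{"delta_rot":[0,-0.057,0],"travel":[-0.004,0,0.033],"gripper":0.012},{"delta_rot":[0,-0.057,0],"travel":[-0.002,0,0.034],"gripper":0.012},{"delta_rot":[0,-0.057,0],"travel":[0,0,0.034],"gripper":0.012},{"delta_rot":[0,0,0],"travel":[0,0,0],"gripper":0.012},{"delta_rot":[0,0,0],"travel":[0,0,0],"gripper":0.012}])

```text
time: 11.75
tcp_pos: [531.2, 138.5, 251.6]
tool_rot: [-0.707, 0.707, 0.016, -0.017]
ft_force: [-0.5, 0.1, -3.1]
grip_width: 0.207
```

```bash
python3 - <<'E'
from h import *
s,p,a,M=pose();print(s["time"],p,a,s["ft_force"],s["grip_width"])
plan(p,a,[531,139.5,175],a,4)
E
```

```text
11.75 [531.15594039 138.49233168 251.62456245] 0.04615623260347226 [-0.54443383  0.13617947 -3.09879269] 0.20657592940172806
ry -0.0 t [-0. 19.  0.]
ry -0.0 t [-0. 19.  1.]
ry -0.0 t [-0. 19. -0.]
ry -0.0 t [-0. 20.  0.]
end [531.10980055 139.49126667 174.62456245] 0.04615623260347226
```

Lowering until the tip is about 20 mm above the arm, then checking.

Call:
drive_tool(motion=[{"delta_rot":[0,0,0],"travel":[0,0.02,0.001],"gripper":0.012},{"delta_rot":[0,0,0],"travel":[0,0.03,0],"gripper":0.012},{"delta_rot":[0,0,0],"travel":[0,0.03,0],"gripper":0.012},{"delta_rot":[0,0,0],"travel":[0,0.008,0],"gripper":0.012},{"delta_rot":[0,0,0],"travel":[0,0,0],"gripper":0.012},{"delta_rot":[0,0,0],"travel":[0,0,0],"gripper":0.012}])

```text
time: 12.5
tcp_pos: [531.7, 140.1, 165.3]
tool_rot: [0.707, -0.707, -0.017, 0.016]
ft_force: [0.2, 0.4, -2.6]
grip_width: 0.199
```

```bash
python3 - <<'E'
from h import *
s,p,a,M=pose();print(s["time"],p,a,s["ft_force"],s["grip_width"])
S=r.camera_info("scene");im=r.read_camera("scene");g=cv2.cvtColor(im,cv2.COLOR_RGB2BGR)
tip=p+M@np.array([0,93.3,-1.5]);print("tip",tip,pj(S,tip),"hole",pj(S,[531.2,137.9,50]))
cv2.imwrite("pics/s4.png",cv2.resize(g[210:370,260:460],None,fx=3.5,fy=3.5,interpolation=cv2.INTER_CUBIC))
E
```

```text
12.5 [531.74167522 140.05825022 165.29875899] 0.04667066839115887 [ 0.21815286  0.37968238 -2.60106348] 0.19928469839321192
tip [531.93685509 138.58216965  71.99858165] [362.9448937  291.52336257] hole [361.80790425 295.84433459]
```

View pics/s4.png

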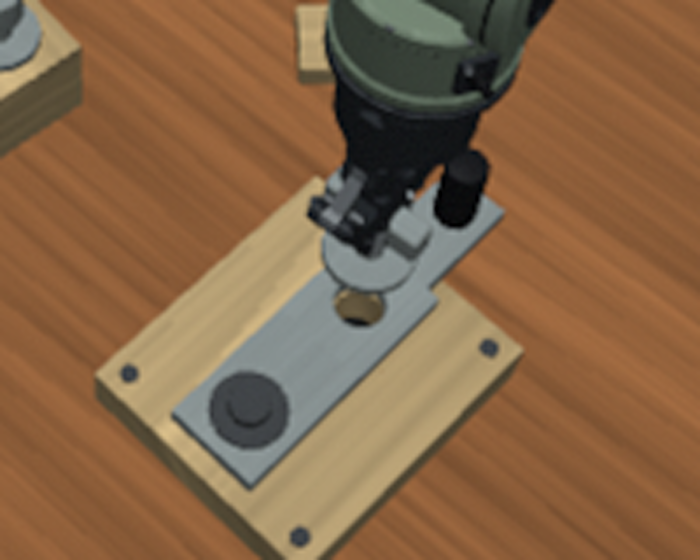

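```bash
python3 - <<'E'
from h import *
s,p,a,M=pose();S=r.camera_info("scene")
P=np.array([pj(S,p+M@np.array([28*np.cos(t),k,-1.5+28*np.sin(t)])) for k in (45.3,53.3) for t in np.linspace(0,6.28,60)])
P=(P-[260,210])*3.5;print(P.min(0),P.max(0))
E
```

```text
[319.81257179 205.07114348] [417.86467027 296.9349687 ]
```

```bash
python3 - <<'E'
from h import *
s,p,a,M=pose();S=r.camera_info("scene");T=r.camera_info("top")
def draw(g,I,o,k,sz):
    c=cv2.resize(g[o[1]:o[1]+sz[1],o[0]:o[0]+sz[0]],None,fx=k,fy=k,interpolation=cv2.INTER_CUBIC)
    for cen,rad,col,ax in ((p+M@np.array([0,45.3,-1.5]),28,(0,0,255),0),(p+M@np.array([0,53.3,-1.5]),28,(0,255,255),0),(np.array([531.2,137.9,50]),16,(0,255,0),0),(np.array([630.5,133.4,50]),0.5,(255,0,0),0)):
        P=np.array([pj(I,cen+rad*np.array([np.cos(t),np.sin(t),0])) for t in np.linspace(0,6.28,60)])
        cv2.polylines(c,[np.round((P-o+.5)*k-.5).astype(int)],True,col,1)
    return c
g=cv2.cvtColor(r.read_camera("scene"),cv2.COLOR_RGB2BGR);cv2.imwrite("pics/s5.png",draw(g,S,(320,250),7,(90,80)))
g=cv2.cvtColor(r.read_camera("top"),cv2.COLOR_RGB2BGR);cv2.imwrite("pics/t5.png",draw(g,T,(90,140),5,(110,115)))
E
```

```text
(no output)
```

View pics/s5.png

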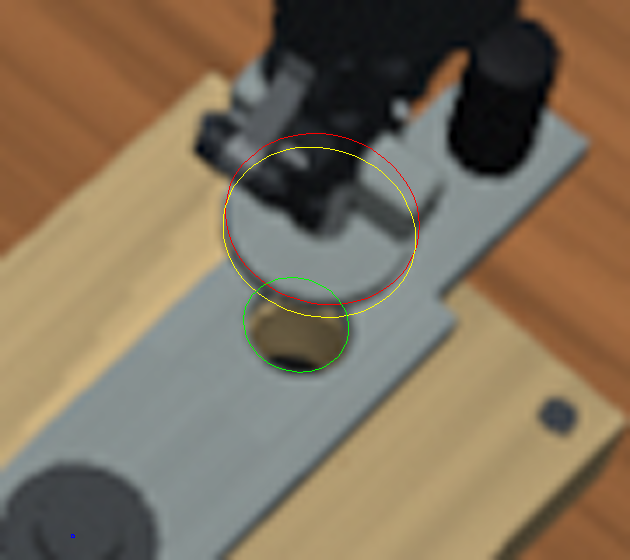

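View pics/t5.png

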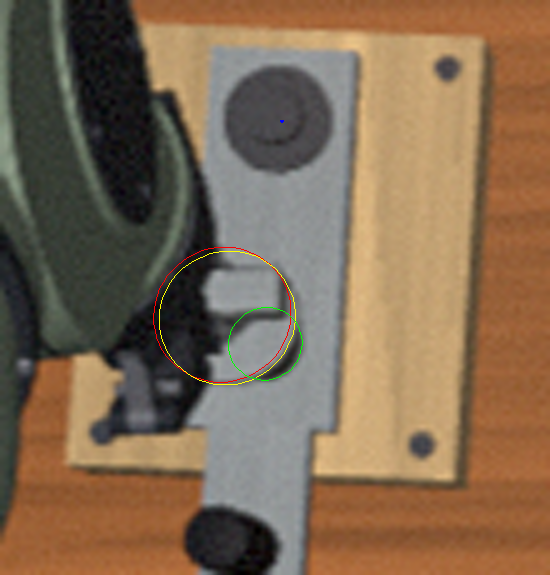

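Both overlays agree to about 2 px (top within 1 px), well inside the 9 mm radial clearance. Inserting.

Call:
drive_tool(motion=[{"delta_rot":[0,0,0],"travel":[0,0.01,0],"gripper":0.012},{"delta_rot":[0,0,0],"travel":[0,0.01,0],"gripper":0.012},{"delta_rot":[0,0,0],"travel":[0,0.01,0],"gripper":0.012},{"delta_rot":[0,0,0],"travel":[0,0,0],"gripper":0.012}])

```text
time: 13.15
tcp_pos: [530.9, 140.0, 133.4]
tool_rot: [-0.707, 0.707, 0.016, -0.017]
ft_force: [0.0, -0.6, -2.4]
grip_width: 0.205
```

Call:
drive_tool(motion=[{"delta_rot":[0,0,0],"travel":[0,0.01,0],"gripper":0.012},{"delta_rot":[0,0,0],"travel":[0,0.01,0],"gripper":0.012},{"delta_rot":[0,0,0],"travel":[0,0.005,0],"gripper":0.012},{"delta_rot":[0,0,0],"travel":[0,0,0],"gripper":0.012}])

```text
time: 13.65
tcp_pos: [531.2, 140.1, 108.9]
tool_rot: [-0.707, 0.707, 0.016, -0.017]
ft_force: [-0.8, 0.1, -2.9]
grip_width: 0.2
```

Call:
drive_tool(motion=[{"delta_rot":[0,0,0],"travel":[0,0.002,0],"gripper":0.012},{"delta_rot":[0,0,0],"travel":[0,0.002,0],"gripper":0.012},{"delta_rot":[0,0,0],"travel":[0,0,0],"gripper":0.012}])

```text
time: 14.02
tcp_pos: [531.3, 140.1, 105.3]
tool_rot: [-0.707, 0.707, 0.017, -0.017]
ft_force: [0.6, -0.4, -2.6]
grip_width: 0.203
```

Call:
drive_tool(motion=[{"delta_rot":[0,0,0],"travel":[0,0.001,0],"gripper":0.012},{"delta_rot":[0,0,0],"travel":[0,0,0],"gripper":0.012},{"delta_rot":[0,0,0],"travel":[0,0,0],"gripper":0.012}])

```text
time: 14.4
tcp_pos: [531.3, 140.2, 104.3]
tool_rot: [-0.707, 0.707, 0.017, -0.017]
ft_force: [0.5, 0.1, -2.0]
grip_width: 0.201
```

Call:
drive_tool(motion=[{"delta_rot":[0,0,0],"travel":[0,0.001,0],"gripper":0.012},{"delta_rot":[0,0,0],"travel":[0,0,0],"gripper":0.012},{"delta_rot":[0,0,0],"travel":[0,0,0],"gripper":0.012}])

```text
time: 14.78
tcp_pos: [531.3, 140.2, 103.4]
tool_rot: [-0.707, 0.707, 0.017, -0.017]
ft_force: [-1.1, 0.2, -0.3]
grip_width: 0.203
```

Call:
drive_tool(motion=[{"delta_rot":[0,0,0],"travel":[0,0.001,0],"gripper":0.012},{"delta_rot":[0,0,0],"travel":[0,0,0],"gripper":0.012},{"delta_rot":[0,0,0],"travel":[0,0,0],"gripper":0.012}])

```text
time: 15.15
tcp_pos: [531.3, 140.2, 103.2]
tool_rot: [0.707, -0.707, -0.017, 0.016]
ft_force: [-7.3, -0.8, 21.5]
grip_width: 0.201
```

Contact came at TCP z of 103.3, exactly the predicted seating height. Relieving the force and releasing.

Call:
drive_tool(motion=[{"delta_rot":[0,0,0],"travel":[0,-0.001,0],"gripper":0.012},{"delta_rot":[0,0,0],"travel":[0,0,0],"gripper":0.025},{"delta_rot":[0,0,0],"travel":[0,0,0],"gripper":0.045},{"delta_rot":[0,0,0],"travel":[0,0,0],"gripper":0.045},{"delta_rot":[0,0,0],"travel":[0,0,0],"gripper":0.045}])

```text
time: 15.78
tcp_pos: [531.3, 140.1, 103.3]
tool_rot: [-0.707, 0.707, 0.017, -0.017]
ft_force: [-0.7, 1.2, -0.0]
grip_width: 0.53
```

Call:
drive_tool(motion=[{"delta_rot":[0,0,0],"travel":[0,-0.015,0],"gripper":0.045},{"delta_rot":[0,0,0],"travel":[0,-0.03,0],"gripper":0.045},{"delta_rot":[0,0,0],"travel":[0,-0.04,0],"gripper":0.045},{"delta_rot":[0,0,0],"travel":[0,-0.04,-0.03],"gripper":0.045},{"delta_rot":[0,0,0],"travel":[0,0,-0.06],"gripper":0.045},{"delta_rot":[0,0,0],"travel":[0,0,-0.06],"gripper":0.045},{"delta_rot":[0,0,0],"travel":[0,0,-0.05],"gripper":0.045},{"delta_rot":[0,0,0],"travel":[0,0,0],"gripper":0.045}])

```text
time: 16.77
tcp_pos: [540.4, -63.6, 229.4]
tool_rot: [-0.706, 0.708, 0.015, -0.014]
ft_force: [0.6, 1.5, 0.1]
grip_width: 0.53
```

```bash
python3 - <<'E'
from h import *
s,p,a,M=pose();print(s["time"],p,s["ft_force"])
g=cv2.cvtColor(r.read_camera("scene"),cv2.COLOR_RGB2BGR);t=cv2.cvtColor(r.read_camera("top"),cv2.COLOR_RGB2BGR)
cv2.imwrite("pics/s6.png",cv2.resize(g[130:370,180:460],None,fx=2.4,fy=2.4,interpolation=cv2.INTER_CUBIC))
cv2.imwrite("pics/s7.png",cv2.resize(g[240:350,310:450],None,fx=5,fy=5,interpolation=cv2.INTER_CUBIC))
cv2.imwrite("pics/t7.png",cv2.resize(t[140:260,80:220],None,fx=5,fy=4.9,interpolation=cv2.INTER_CUBIC))
E
```

```text
16.775 [540.40816174 -63.62324354 229.37066377] [0.6184292  1.49449875 0.06141727]
```

View pics/s7.png

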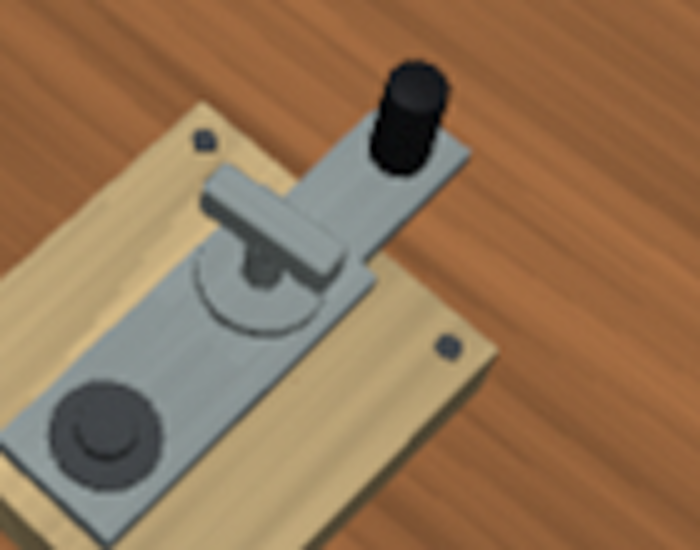

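View pics/t7.png

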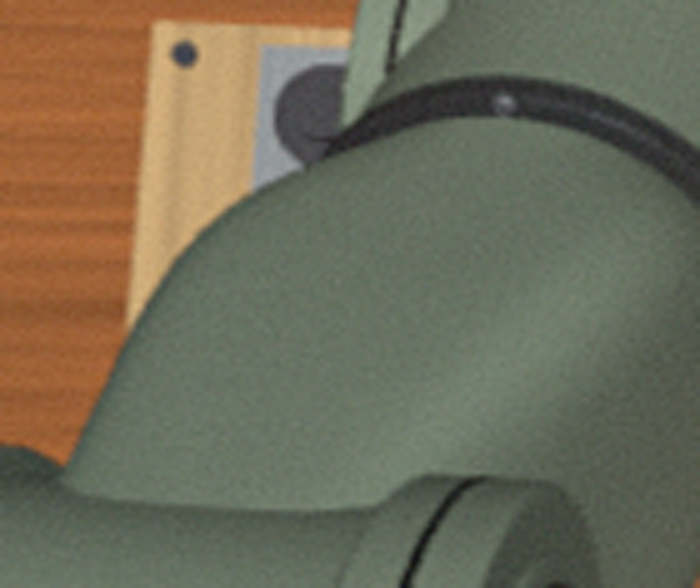

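View pics/s6.png

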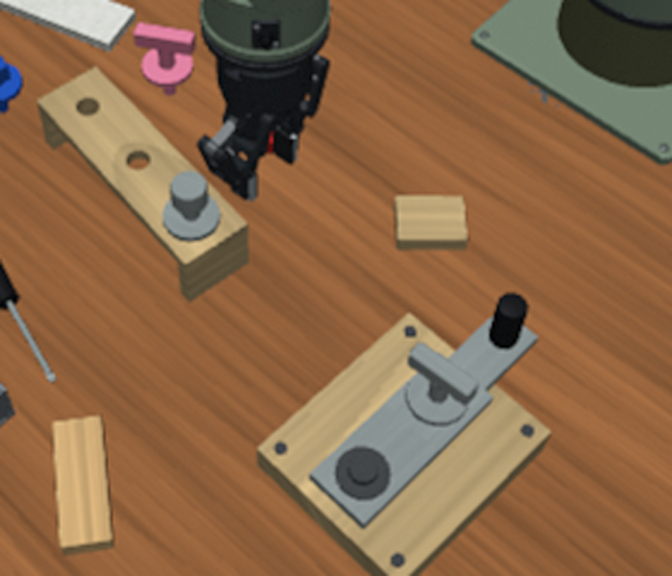

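The collar sits flat on the arm (crop 262,275), covering the hole, and the arm is aligned. The knob pin is still in the rack and the gripper is clear.

Call:
drive_tool(motion=[{"delta_rot":[0,0,0],"travel":[0,-0.01,0],"gripper":0.045},{"delta_rot":[0,0,0],"travel":[0,0,0],"gripper":0.045},{"delta_rot":[0,0,0],"travel":[0,0,0],"gripper":0.045}])

```text
time: 17.25
tcp_pos: [540.7, -59.1, 238.5]
tool_rot: [-0.707, 0.707, 0.017, -0.017]
ft_force: [0.1, 0.7, -0.4]
grip_width: 0.528
```

```bash
python3 -c "
from station import r
print(r.hand_in())"
```

```text
the job is handed in; nothing more can be done
None
```

I swung the stop arm round by its handle until the holes lined up, within about 0.01 rad by the camera. I then took the grey T-handled pin from the rack, pushed it down through both holes and let go. The job was handed in at about 17 s of the 51 s allowed.

- **Seating:** the pin touched down at the tool height predicted for a seated collar. The last scene picture shows the collar flat on the arm.
- **Rest of the scene:** the knob pin is still in the rack, and the gripper is clear of everything.
- **Forces:** the highest wrist reading was about 23 N, when the collar touched down.
- **Checks that fell short:** the last top picture could not confirm any of this, because the robot arm hid the pin. Before insertion the scene-camera overlay differed by about 2 px (up to 5 mm) from where the pin should be. That was inside the 9 mm clearance, and the pin went in without touching the sides.

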